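# Load a label roll and crack the stuck printer hood

## Robot

A 7-joint arm with a two-finger parallel gripper is mounted at the origin on the work surface. World frame = base frame: x ahead of the robot, y to its left, z up, the work surface at z = 0. Lengths are in m, angles in rad, forces in N, time in s.
With the tool pointing down it reaches from about 0.35 to 0.9 m from the base axis. Payload 8.1 kg.
Tool frame: the origin (TCP) lies midway between the tips of the shut fingers; the grasp point (between the pads) lies 19 mm behind it; z points along the fingers, y is the direction in which the jaws open and shut (so a half turn about z gives the same grasp; the last joint's range is limited). The gripper opens to 92 mm and grips with 3 to 60 N. Pads are 19 mm wide; open, the fingers measure 130 mm over their backs; the gripper's body (75 mm by 190 mm) begins 47 mm behind the grasp point.
Start: joints at [1.239, 0.434, 0.025, 1.573, -0.012, 1.134, -0.075], TCP at [0.142, -0.609, 0.227] pointing down, gripper open.
Joint ranges: [-2.62, 2.62], [-0.44, 2.09], [-1.27, 1.32], [0.08, 2.57], [-1.32, 4.46], [0.12, 2], [-2.74, 2.74]. Speed limits (rad/s): [2.22, 2.22, 3.01, 3.01, 3.14, 3.14, 3.14].

## Interface

Orientations are given as a unit quaternion [w, x, y, z].
In Python, from workcell import robot gives the robot as it stands.
- The arm moves only by the tool play_rows, never from a script. Its argument "motion" is a list that holds one entry, the list of rows, each a list of 5 numbers: the opening, from 0 (shut) to 1 (fully open), then the shift along the tool's x, y, z in cm, then the turn about the tool's z in degrees. A call has exactly 8 rows; each row is the pose to reach, as a shift and turn from the pose commanded when the call began, along the tool's axes at that moment; what a row does not reach only later rows make up. A row lasts 1/10 s, in which the tool goes at most 50 mm and 8.59 degrees, less where a joint would pass 70% of its speed; a pose out of reach is approached as far as the arm can. A call with a gripper value outside its range is refused whole. The fingers move at their own pace and stop on an object; the grip force is fixed at half the most. Time passes only in rows, so rows that repeat a pose let the fingers close, or fill a call up. It gives the time, the measured TCP pose, the force and the opening at its end, in the units of the state.
- robot.get_obs(): the state, without advancing time (a new reading comes with each control period).
- robot.read_camera(name): name is "scene" or "top"; returns a dict with "pixels" (420x560x3 uint8, red, green, blue), "K" (3x3 intrinsics, pixels), "k1" (the pictures are not rectified: a ray, as slopes to the right and down, at radius r is drawn at 1 + k1 r^2 times it, then the intrinsics apply), "cam_to_world" (4x4, takes a point from camera to world coordinates). Camera axes: x right, y down, z forward; pixel columns grow to the right and rows downward; lengths in m; the calibration is good to about 2 mm. A picture is of the moment at which its call begins. There is no depth.
- robot.finish_job(): hands the job in, once; it reports no verdict.
The state is a dict: "t": time; "q": joint angles; "dq": joint speeds; "tau": joint torques, N m; "tool_pos": TCP position; "tcp_rot": TCP orientation; "ft_force": force on the tool from outside, world axes, zero at the start; "ft_torque": the same for the moment, N m; "opening": finger opening in m.
Only numpy, scipy, OpenCV 4.12 (cv2) and the standard library are available. Lean on these libraries where they do the work, as an engineer would, in place of code of your own. Each camera call takes 0.05 s, during which the arm holds its last target. There are 200 camera calls.

## Task

Load the tube-label printer: put the fresh white label roll on the upright spindle of the roll stand, all the way down and let go, and only then pull the printer's grey lift-off hood, which sticks in its rubber seal, up and free (it has a blue grip tab). Finish while still holding the hood level over the printer, about 20 mm above its seat all round (12 to 30 mm will do), so that labels can be fed under it; never let it jump up beyond 50 mm, and leave the other things on the bench where they are.

Things in the scene. Friction and masses are not known exactly. Their poses are not given: they have to be found in the camera images.
- roll: fresh label roll: white paper on a brown cardboard core, standing upright on the bench, 56 outer diameter, 42 high, with a through hole of 26 diameter along its z axis; origin at the centre of its underside; about 0.14 kg, loose
- stand: roll stand fixed to the bench: dark steel disc of 104 diameter, 10 thick, with an upright aluminium spindle of 18 diameter at its centre whose tapered tip ends 60 above the bench; origin at the centre of the disc's underside, z up; it and the roll stand on opposite sides of the printer, either way round
- spindle_foot (a point): point on the spindle's axis at the top face of the stand's disc, 10 above the bench, where the underside of a fully lowered roll comes to lie
- printer: white label printer fixed to the bench, 170 deep (its x) x 150 wide (its y) x 85 high without the hood; origin at the centre of its underside; its front, with the black label slot, faces its -x, towards the robot; the grey hood lies on its open top
- tab_top (a point): centre of the top edge of the blue grip tab that stands up from the middle of the hood, 56 above the hood's underside (141 above the bench when seated); the tab is 36 long (hood's x), 14 thick (hood's y) and 36 high above the hood's top face: pinch it from above across the 14
- pipette: yellow hand pipette with a blue nose, lying on the table, 230 long, 24 thick; origin under its middle, its length along its y axis; a bystander
- tip_box: yellow pipette-tip box, 85 x 120 x 82 high; origin at the centre of its underside; a bystander
- dropper: small white bottle with a red cap, 28 diameter, 70 high; origin at the centre of its underside; a bystander
- well_plate: clear flat well plate, 86 x 128 x 14 high; origin at the centre of its underside; a bystander
- slide_box: flat steel box, 100 x 140 x 35 high; origin at the centre of its underside; a bystander
- spent_core: bare brown cardboard core of a used-up roll, 34 outer diameter, 42 high, standing upright; origin at the centre of its underside; a bystander, not to be mounted
- hood: loose grey lift-off hood, a 172 x 152 x 20 plate closing the printer's whole top, 0.3 kg; origin at the centre of its underside, 85 above the bench when seated, centred on the printer, axes along the printer's. A tongue under its middle reaches 14 down between two rubber seal lips: the pull needed is about 11 to 18 N in all over the first 8 mm, then only its weight, about 3 N
Not all that is in view belongs to the job. Of the things that look like the stand, the smallest one is meant.

How it is judged:
By the outcome, as a careful person would: the job done as asked, in the order asked, and still so for the second after the job is handed in, while the arm keeps its last pose, push and grip.
It also fails if it takes over 64 s, if anything falls off the work surface, if the arm or the gripper's body presses on something with over 40 N, if the wrist force passes 120 N, or if a joint passes its speed limit or range.

## Working session

There is one attempt and no reset: what is moved stays moved. The work goes in short steps, Python scripts to look and compute and a tool call to move; the robot and the scene stay as the last step left them, time stands still between calls to the robot, and variables do not carry over. Pictures are saved under pics/ and viewed, about 8 in all and at most 12, crops included, and the job is handed in when it is done.

Besides the shell and the picture viewer there is one more tool, called after "Call:" in YAML: its name, and indented under it one key for each argument. play_rows: Moves the arm, as the interface text tells. Its arguments: {"type":"object","properties":{"motion":{"type":"array"}},"required":["motion"]}

```bash
ls; mkdir -p pics; cat > h.py <<'E'
import numpy as np, cv2
from workcell import robot
def snap(name,fn):
    c=robot.read_camera(name); cv2.imwrite('pics/'+fn+'.png',c['pixels'][:,:,::-1]); 
    np.savez('pics/'+fn,**{k:np.array(c[k]) for k in c}); return c
def load(fn): return dict(np.load('pics/'+fn+'.npz'))
def ray(c,u,v):
    K=c['K'];k=float(c['k1']);d=np.array([(u-K[0,2])/K[0,0],(v-K[1,2])/K[1,1]]);s=d.copy()
    for _ in range(30): s=d/(1+k*(s@s))
    T=c['cam_to_world'];return T[:3,3],T[:3,:3]@np.array([s[0],s[1],1])
def atz(c,u,v,z):
    o,d=ray(c,u,v);return o+d*(z-o[2])/d[2]
def proj(c,p):
    T=c['cam_to_world'];q=T[:3,:3].T@(np.array(p)-T[:3,3]);s=q[:2]/q[2];s=s*(1+float(c['k1'])*(s@s));return s*[c['K'][0,0],c['K'][1,1]]+c['K'][:2,2]
E
python3 - <<'E'
from h import *
for n in('scene','top'):
    c=snap(n,n+'0');print(n,c['k1'],c['cam_to_world'].round(3).tolist(),c['K'].round(1).tolist())
o=robot.get_obs();print({k:np.round(v,3) for k,v in o.items()})
E
```

```text
pics
scene 0.02067554417855388 [[-0.024, 0.683, -0.73, 1.523], [1.0, 0.009, -0.025, 0.017], [-0.01, -0.731, -0.683, 1.029], [0.0, 0.0, 0.0, 1.0]] [[445.1, 0.0, 280.5], [0.0, 445.1, 209.4], [0.0, 0.0, 1.0]]
top -0.11075176589825042 [[-0.012, -0.984, 0.179, 0.298], [-1.0, 0.012, -0.0, -0.002], [-0.002, -0.179, -0.984, 1.284], [0.0, 0.0, 0.0, 1.0]] [[421.7, 0.0, 278.1], [0.0, 421.7, 207.3], [0.0, 0.0, 1.0]]
{'t': np.float64(0.1), 'q': array([ 1.239,  0.435,  0.025,  1.574, -0.012,  1.134, -0.075]), 'dq': array([-0.001, -0.   , -0.001, -0.   , -0.001, -0.001, -0.001]), 'tau': array([ 4.0000e-03, -6.6913e+01,  9.8800e-01, -3.1514e+01, -6.1000e-02,
        3.7000e-02,  0.0000e+00]), 'tool_pos': array([ 0.142, -0.608,  0.226]), 'tcp_rot': array([-0.001,  0.993,  0.114, -0.   ]), 'ft_force': array([-0.24 ,  0.24 ,  0.119]), 'ft_torque': array([ 0.007, -0.087, -0.023]), 'opening': np.float64(0.092)}
```

View pics/top0.png

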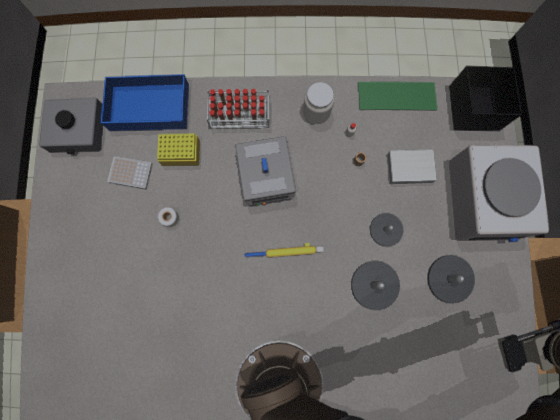

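View pics/scene0.png

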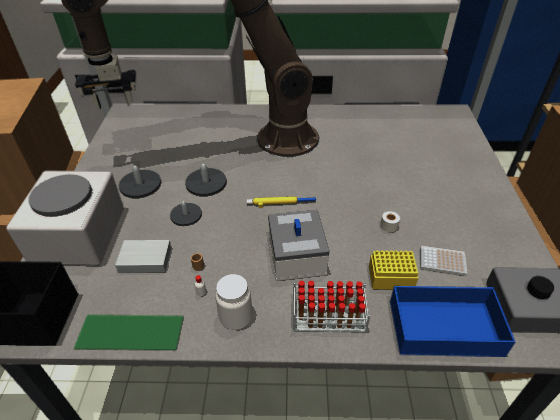

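The top view shows the roll at (167,217), the printer tab at (265,165) and the smallest stand at (387,230). I'll zoom in on these three in both views.

```bash
python3 - <<'E'
from h import *
T=cv2.imread('pics/top0.png');S=cv2.imread('pics/scene0.png')
def cr(I,u,v,r,s=260): 
    return cv2.resize(I[v-r:v+r,u-r:u+r],(s,s),interpolation=cv2.INTER_CUBIC)
a=np.hstack([cr(T,167,217,20),cr(T,387,230,26),cr(T,265,169,40)])
b=np.hstack([cr(S,391,222,20),cr(S,186,210,26),cr(S,298,243,40)])
cv2.imwrite('pics/z0.png',np.vstack([a,b]))
E
```

```text
(no output)
```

View pics/z0.png

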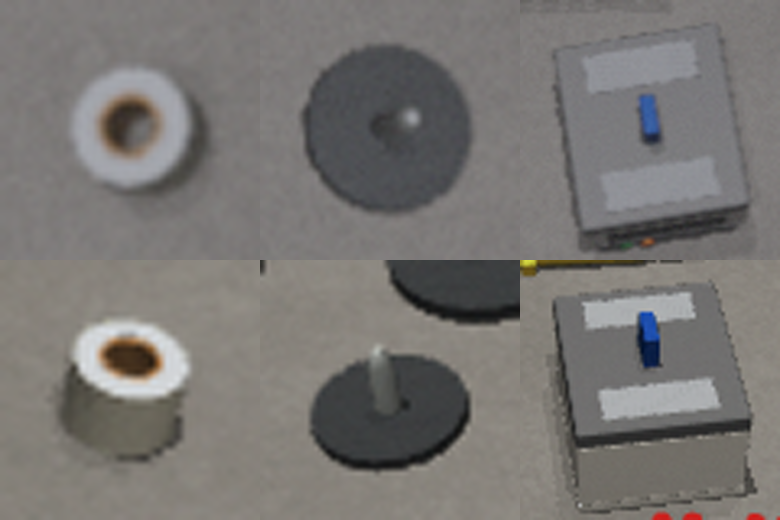

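```bash
python3 - <<'E'
from h import *
t=load('top0');s=load('scene0')
def P(c,x,y,sc,ox,oy,z): return atz(c,ox+(x+.5)/sc-.5,oy+(y+.5)/sc-.5,z)
pr=lambda n,*a:print(n,*[q.round(4) for q in a])
pr('roll',P(t,131,127,6.5,147,197,.042),P(s,131,98,6.5,371,202,.042))
pr('disc',P(t,128,128,5,361,204,.008),P(s,130,146,5,160,184,.01))
pr('tip',P(t,153,115,5,361,204,.059),P(s,118,89,5,160,184,.059))
pr('tab',P(t,129,113,3.25,225,129,.141),P(s,128,58,3.25,258,203,.141))
for c,L,ox,oy in((t,[(35,50),(196,25),(228,205),(62,232)],225,129),(s,[(35,38),(192,23),(229,162),(58,177)],258,203)):
    Q=np.array([P(c,x,y,3.25,ox,oy,.105) for x,y in L]);pr('hood',Q.mean(0))
    for i in range(4):
        d=Q[(i+1)%4]-Q[i];print(np.linalg.norm(d).round(3),np.degrees(np.arctan2(d[1],d[0])).round(1))
pr('tip',*[P(t,153,115,5,361,204,.059)])
pr('rack etc',atz(t,178,148,.08),atz(t,352,128,.07),atz(t,360,157,.042),atz(t,376,285,.01),atz(t,319,95,.1))
o=robot.get_obs()
from scipy.spatial.transform import Rotation as R
w=o['tcp_rot'];print(R.from_quat([w[1],w[2],w[3],w[0]]).as_matrix().round(3))
E
```

```text
roll [0.5006 0.3331 0.042 ] [0.4968 0.3327 0.042 ]
disc [ 0.4574 -0.3332  0.008 ] [ 0.454  -0.3352  0.01  ]
tip [ 0.4585 -0.3354  0.059 ] [ 0.4517 -0.3358  0.059 ]
tab [0.6315 0.035  0.141 ] [0.6191 0.0335 0.141 ]
hood [0.6293 0.0353 0.105 ]
0.147 -81.5
0.169 -171.3
0.148 98.7
0.17 8.5
hood [0.6312 0.0341 0.105 ]
0.147 98.7
0.174 8.3
0.145 -82.5
0.171 -171.0
tip [ 0.4585 -0.3354  0.059 ]
rack etc [0.7015 0.2966 0.08  ] [ 0.7617 -0.2307  0.07  ] [ 0.6778 -0.2561  0.042 ] [ 0.2889 -0.2931  0.01  ] [ 0.8571 -0.1301  0.1   ]
[[ 0.974  0.227 -0.   ]
 [ 0.227 -0.974  0.001]
 [-0.    -0.001 -1.   ]]
```

Call:
play_rows:
  motion:
    - [[1, 4.4, -2.5, -0.6, 0], [1, 8.8, -5, -1.2, 0], [1, 13.2, -7.5, -2, 0], [1, 17.6, -10, -2.5, 0], [1, 22, -12.5, -2.5, 0], [1, 26.4, -15, -2.5, 0], [1, 30.8, -17.5, -2.5, 0], [1, 34, -19.5, -2.5, 0]]

```text
t: 0.9
tool_pos: [0.4303, -0.3394, 0.2516]
tcp_rot: [-0.0, 0.993, 0.115, 0.0]
ft_force: [-0.0, -0.3, -0.7]
opening: 0.0919
```

```bash
cat >> h.py <<'E'
from scipy.spatial.transform import Rotation as R
def go(*pts):
    o=robot.get_obs();w=o['tcp_rot'];M=R.from_quat([w[1],w[2],w[3],w[0]]).as_matrix();p=o['tool_pos']
    print('t',round(float(o['t']),2),'p',p.round(4),'q',o['q'].round(2),'f',o['ft_force'].round(1),'op',round(float(o['opening']),4),'yaw',np.degrees(np.arctan2(M[1,0],M[0,0])).round(2),'zax',M[:,2].round(3))
    for q in pts: print(q,'-> cm',(M.T@(np.array(q)-p)*100).round(2))
E
python3 -c "
from h import *
go((.47,0,.25),(.4987,.333,.2))"
```

```text
t 0.9 p [ 0.4303 -0.3394  0.2516] q [ 0.67  0.3  -0.13  1.72  0.04  1.13 -0.81] f [-0.  -0.3 -0.7] op 0.0919 yaw 13.18 zax [ 0.  0. -1.]
(0.47, 0, 0.25) -> cm [ 11.6  -32.14   0.17]
(0.4987, 0.333, 0.2) -> cm [ 21.98 -63.91   5.19]
```

Call:
play_rows:
  motion:
    - [[1, 1.5, -4.3, 0, 0], [1, 3, -8.6, 0, 0], [1, 5, -13, 0, 0], [1, 6.5, -17.3, 0, 0], [1, 8, -21.6, 0, 0], [1, 9.5, -26, 0, 0], [1, 11, -30.3, 0, 0], [1, 12.2, -34.5, 0, 0]]

```text
t: 1.7
tool_pos: [0.4691, 0.0239, 0.2516]
tcp_rot: [0.0, 0.993, 0.114, 0.0]
ft_force: [1.5, -0.1, -0.3]
opening: 0.092
```

Call:
play_rows:
  motion:
    - [[1, 1.2, -4, 0, 0], [1, 2.4, -8, 0, 0], [1, 3.6, -12, 0.5, 0], [1, 4.8, -16, 1.5, 0], [1, 6, -20, 3, 0], [1, 7.2, -24, 5, 0], [1, 8.4, -27, 7, 0], [1, 9.8, -29.4, 9, 0]]

```text
t: 2.5
tool_pos: [0.4972, 0.3329, 0.1606]
tcp_rot: [-0.0, 0.993, 0.115, -0.0]
ft_force: [0.2, -0.6, 0.6]
opening: 0.0921
```

```bash
python3 - <<'E'
from h import *
go((.4987,.333,.1),(.4987,.333,.012))
c=snap('scene','s1');t=snap('top','t1')
a=cv2.imread('pics/s1.png')[150:270,330:450];b=cv2.imread('pics/t1.png')[160:280,110:230]
cv2.imwrite('pics/z1.png',cv2.resize(np.hstack([a,b]),(800,400),interpolation=cv2.INTER_CUBIC))
E
```

```text
t 2.5 p [0.4972 0.3329 0.1606] q [-0.36  0.5  -0.46  1.69  0.25  1.01 -2.24] f [ 0.2 -0.6  0.6] op 0.0921 yaw 13.22 zax [-0.001  0.    -1.   ]
(0.4987, 0.333, 0.1) -> cm [0.16 0.02 6.06]
(0.4987, 0.333, 0.012) -> cm [ 0.16  0.03 14.86]
```

View pics/z1.png

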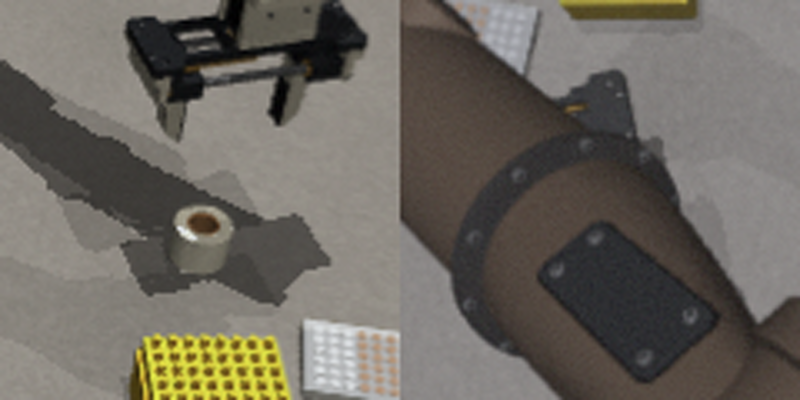

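The gripper is centred over the roll (crop (200,235)) with its fingers on either side. I'll descend and grip.

Call:
play_rows:
  motion:
    - [[1, 0.1, 0, 3, 0], [1, 0.1, 0, 6, 0], [1, 0.1, 0, 9, 0], [1, 0.1, 0, 11.5, 0], [1, 0.1, 0, 13.2, 0], [1, 0.1, 0, 14.2, 0], [1, 0.1, 0, 14.7, 0], [1, 0.1, 0, 14.7, 0]]

```text
t: 3.4
tool_pos: [0.4991, 0.3304, 0.0147]
tcp_rot: [0.0, 0.993, 0.114, -0.0]
ft_force: [0.1, -0.0, -0.8]
opening: 0.0921
```

Call:
play_rows:
  motion:
    - [[0.5, 0, 0, 0, 0], [0.5, 0, 0, 0, 0], [0.5, 0, 0, 0, 0], [0.5, 0, 0, 0, 0], [0.5, 0, 0, 0, 0], [0.5, 0, 0, 0, 0], [0.5, 0, 0, 0, 0], [0.5, 0, 0, 0, 0]]

```text
t: 4.2
tool_pos: [0.4992, 0.331, 0.015]
tcp_rot: [-0.0, 0.993, 0.114, 0.0]
ft_force: [-1.2, 0.1, 4.0]
opening: 0.0545
```

```bash
python3 -c "
from h import *
go()"
```

```text
t 4.2 p [0.4992 0.331  0.015 ] q [-0.41  0.67 -0.39  1.81  0.36  0.73 -2.33] f [-1.2  0.1  4. ] op 0.0545 yaw 13.1 zax [ 0.  0. -1.]
```

Call:
play_rows:
  motion:
    - [[0.4, 0, 0, -0.5, 0], [0.4, 0, 0, -2, 0], [0.4, 0, 0, -5, 0], [0.4, 0, 0, -8, 0], [0.4, 0, 0, -11, 0], [0.4, 0, 0, -14, 0], [0.4, 0, 0, -16, 0], [0.4, 0, 0, -16, 0]]

```text
t: 5.0
tool_pos: [0.5002, 0.3319, 0.1788]
tcp_rot: [-0.001, 0.993, 0.114, 0.003]
ft_force: [0.2, 0.3, -0.9]
opening: 0.0542
```

```bash
python3 - <<'E'
from h import *
go((.46,0,.175),(.4555,-.335,.175))
c=snap('scene','s2');a=cv2.imread('pics/s2.png')[120:260,320:460]
cv2.imwrite('pics/z2.png',cv2.resize(a,(560,560),interpolation=cv2.INTER_CUBIC))
E
```

```text
t 5.0 p [0.5002 0.3319 0.1788] q [-0.35  0.48 -0.46  1.67  0.24  1.04 -2.23] f [ 0.2  0.3 -0.9] op 0.0542 yaw 13.1 zax [ 0.005  0.003 -1.   ]
(0.46, 0, 0.175) -> cm [-11.45  31.42   0.25]
(0.4555, -0.335, 0.175) -> cm [-19.48  63.94   0.13]
```

View pics/z2.png

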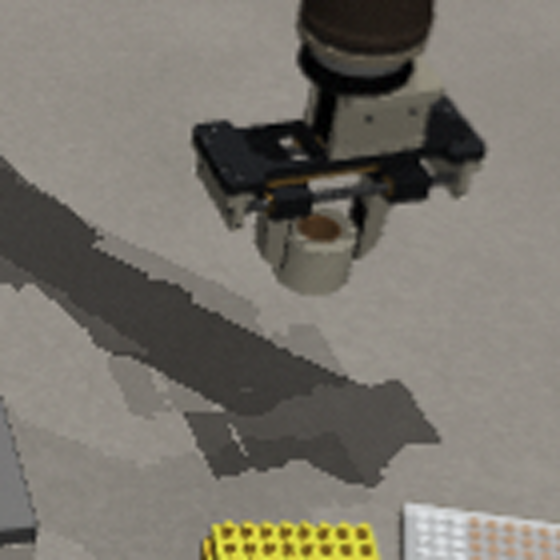

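The roll is held upright (crop (315,250)). I'll carry it across.

Call:
play_rows:
  motion:
    - [[0.4, -2, 4.5, 0, 0], [0.4, -4, 9, 0, 0], [0.4, -6, 13.5, 0, 0], [0.4, -7.5, 18, 0, 0], [0.4, -9, 22, 0, 0], [0.4, -10.5, 26, 0, 0], [0.4, -11, 29, 0, 0], [0.4, -11.5, 31.4, 0, 0]]

```text
t: 5.85
tool_pos: [0.4569, -0.0038, 0.1738]
tcp_rot: [0.0, 0.994, 0.113, -0.001]
ft_force: [-0.1, 0.2, -1.8]
opening: 0.054
```

Call:
play_rows:
  motion:
    - [[0.4, -1, 4.5, 0, 0], [0.4, -2, 9, 0, 0], [0.4, -3, 13.5, 0, 0], [0.4, -4, 18, 0, 0], [0.4, -5, 22.5, 0, 0], [0.4, -6, 26.5, 0, 0], [0.4, -7, 30, 0, 0], [0.4, -8, 32.5, 0, 0]]

```text
t: 6.65
tool_pos: [0.4525, -0.3383, 0.1734]
tcp_rot: [-0.0, 0.994, 0.113, -0.001]
ft_force: [1.1, 0.8, -1.3]
opening: 0.0547
```

Call:
play_rows:
  motion:
    - [[0.4, 0, 0, 2, 0], [0.4, 0, 0, 4, 0], [0.4, 0, 0, 6, 0], [0.4, 0, 0, 7.5, 0], [0.4, 0, 0, 7.5, 0], [0.4, 0, 0, 7.5, 0], [0.4, 0, 0, 7.5, 0], [0.4, 0, 0, 7.5, 0]]

```text
t: 7.45
tool_pos: [0.4544, -0.3361, 0.1005]
tcp_rot: [0.0, 0.993, 0.114, 0.0]
ft_force: [0.1, 0.5, -1.7]
opening: 0.0545
```

```bash
python3 - <<'E'
from h import *
go((.4555,-.335,.095))
c=snap('scene','s3');t=snap('top','t3')
a=cv2.imread('pics/s3.png')[150:240,140:230];b=cv2.imread('pics/t3.png')[180:270,340:430]
cv2.imwrite('pics/z3.png',cv2.resize(np.hstack([a,b]),(800,400),interpolation=cv2.INTER_CUBIC))
E
```

```text
t 7.45 p [ 0.4544 -0.3361  0.1005] q [ 0.71  0.49 -0.24  1.85  0.15  0.82 -0.94] f [ 0.1  0.5 -1.7] op 0.0545 yaw 13.11 zax [ 0.001 -0.001 -1.   ]
(0.4555, -0.335, 0.095) -> cm [ 0.13 -0.08  0.55]
```

View pics/z3.png

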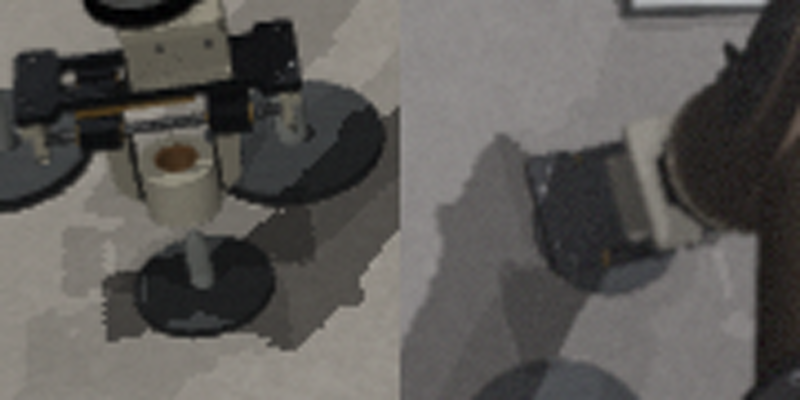

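```bash
python3 - <<'E'
from h import *
s=load('s3')
f=lambda x,y,z:atz(s,140+(x+.5)/4.444-.5,150+(y+.5)/4.444-.5,z).round(4)
print('hole ctr',f(178,159,.1275),'sides',f(146,170,.1275),f(218,160,.1275))
print('tip',f(193,236,.059),'disc',f(206,280,.01))
# predicted lowest edge of roll bottom
for p in [(.4544,-.3361,.1275),(.4544+.028,-.3361,.0855),(.4544,-.3361-.028,.1275),(.4544,-.3361+.028,.1275),(.4555,-.335,.06),(.4555-.0,-.335,.01),(.4555+.052,-.335,.01),(.4555-.052,-.335,.01),(.4555,-.387,.01),(.4555,-.283,.01)]:
    u=proj(s,p);print(p,((u-[140,150]+.5)*4.444-.5).round(0))
E
```

```text
hole ctr [ 0.4522 -0.3359  0.1275] sides [ 0.4646 -0.3562  0.1275] [ 0.453  -0.3073  0.1275]
tip [ 0.4581 -0.3351  0.059 ] disc [ 0.4531 -0.3341  0.01  ]
(0.4544, -0.3361, 0.1275) [177. 161.]
(0.48240000000000005, -0.3361, 0.0855) [179. 231.]
(0.4544, -0.36410000000000003, 0.1275) [138. 161.]
(0.4544, -0.3081, 0.1275) [216. 161.]
(0.4555, -0.335, 0.06) [194. 233.]
(0.4555, -0.335, 0.01) [204. 282.]
(0.5075000000000001, -0.335, 0.01) [191. 331.]
(0.4035, -0.335, 0.01) [216. 236.]
(0.4555, -0.387, 0.01) [135. 282.]
(0.4555, -0.283, 0.01) [273. 283.]
```

Call:
play_rows:
  motion:
    - [[0.4, 0.25, 0, 0.5, 0], [0.4, 0.25, 0, 1, 0], [0.4, 0.25, 0, 1.5, 0], [0.4, 0.25, 0, 2, 0], [0.4, 0.25, 0, 2.6, 0], [0.4, 0.25, 0, 3.2, 0], [0.4, 0.25, 0, 3.7, 0], [0.4, 0.25, 0, 4, 0]]

```text
t: 8.35
tool_pos: [0.4562, -0.3352, 0.0591]
tcp_rot: [-0.0, 0.993, 0.114, -0.0]
ft_force: [0.9, 0.5, -2.1]
opening: 0.0542
```

```bash
python3 - <<'E'
from h import *
go((.457,-.335,.027))
c=snap('scene','s4')
cv2.imwrite('pics/z4.png',cv2.resize(cv2.imread('pics/s4.png')[150:240,140:230],(500,500),interpolation=cv2.INTER_CUBIC))
E
```

```text
t 8.35 p [ 0.4562 -0.3352  0.0591] q [ 0.7   0.55 -0.22  1.88  0.17  0.74 -0.96] f [ 0.9  0.5 -2.1] op 0.0542 yaw 13.1 zax [-0.001  0.    -1.   ]
(0.457, -0.335, 0.027) -> cm [0.08 0.   3.21]
```

View pics/z4.png

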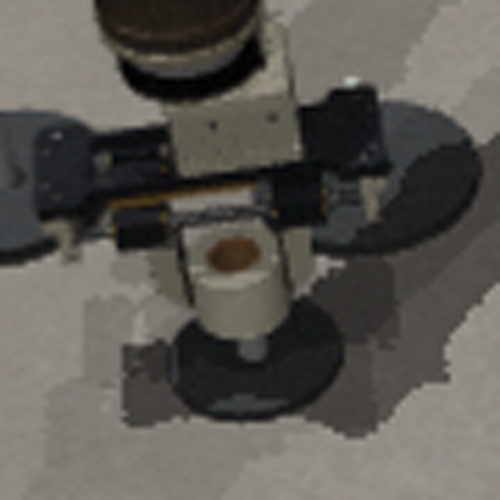

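The spindle is in the hole and there is no contact force. I'll continue down.

Call:
play_rows:
  motion:
    - [[0.4, 0, 0, 0.5, 0], [0.4, 0, 0, 1, 0], [0.4, 0, 0, 1.5, 0], [0.4, 0, 0, 2, 0], [0.4, 0, 0, 2.5, 0], [0.4, 0, 0, 2.9, 0], [0.4, 0, 0, 3.1, 0], [0.4, 0, 0, 3.2, 0]]

```text
t: 9.2
tool_pos: [0.4563, -0.3352, 0.0275]
tcp_rot: [-0.0, 0.993, 0.114, -0.0]
ft_force: [0.0, -0.2, -1.6]
opening: 0.0544
```

Call:
play_rows:
  motion:
    - [[0.4, 0, 0, 0.1, 0], [0.4, 0, 0, 0.2, 0], [0.4, 0, 0, 0.2, 0], [0.4, 0, 0, 0.3, 0], [0.4, 0, 0, 0.3, 0], [0.4, 0, 0, 0.3, 0], [0.4, 0, 0, 0.3, 0], [0.4, 0, 0, 0.3, 0]]

```text
t: 10.0
tool_pos: [0.4566, -0.3354, 0.025]
tcp_rot: [0.0, 0.993, 0.114, 0.0]
ft_force: [-0.9, 1.2, 3.4]
opening: 0.0545
```

Contact came at +3.4 N with TCP z 0.025, as predicted. I'll release and rise.

Call:
play_rows:
  motion:
    - [[1, 0, 0, 0, 0], [1, 0, 0, 0, 0], [1, 0, 0, 0, 0], [1, 0, 0, 0, 0], [1, 0, 0, 0, 0], [1, 0, 0, 0, 0], [1, 0, 0, 0, 0], [1, 0, 0, 0, 0]]

```text
t: 10.8
tool_pos: [0.4564, -0.3353, 0.0247]
tcp_rot: [0.0, 0.993, 0.114, 0.0]
ft_force: [0.0, 0.1, -0.2]
opening: 0.0921
```

Call:
play_rows:
  motion:
    - [[1, 0, 0, -0.5, 0], [1, 0, 0, -2, 0], [1, 0, 0, -4, 0], [1, 0, 0, -8, 0], [1, 0, 0, -12, 0], [1, 0, 0, -16, 0], [1, 0, 0, -20, 0], [1, 0, 0, -22.5, 0]]

```text
t: 11.6
tool_pos: [0.4572, -0.3355, 0.2535]
tcp_rot: [0.001, 0.993, 0.114, 0.002]
ft_force: [0.3, -1.4, -0.0]
opening: 0.0919
```

```bash
python3 - <<'E'
from h import *
go((.46,0.035,.25),(.63,.035,.20),(.63,.035,.13))
c=snap('scene','s5')
cv2.imwrite('pics/z5.png',cv2.resize(cv2.imread('pics/s5.png')[150:240,140:230],(500,500),interpolation=cv2.INTER_CUBIC))
E
```

```text
t 11.6 p [ 0.4572 -0.3355  0.2535] q [ 0.73  0.33 -0.26  1.67  0.09  1.15 -0.89] f [ 0.3 -1.4 -0. ] op 0.0919 yaw 13.11 zax [ 0.003 -0.002 -1.   ]
(0.46, 0.035, 0.25) -> cm [  8.68 -36.02   0.28]
(0.63, 0.035, 0.2) -> cm [ 25.22 -32.18   5.33]
(0.63, 0.035, 0.13) -> cm [ 25.2  -32.2   12.33]
```

View pics/z5.png

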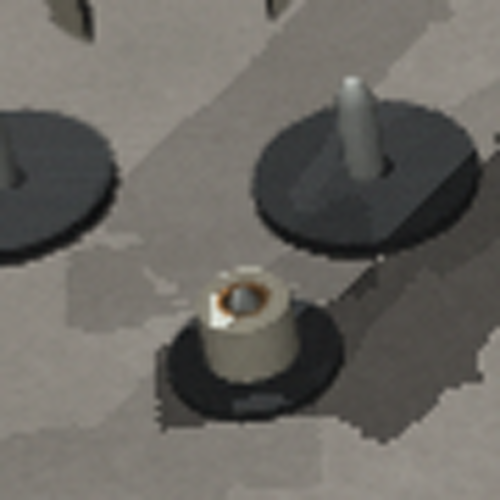

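The roll is seated, with the spindle tip showing through its core at (243,298). Next is the tab.

Call:
play_rows:
  motion:
    - [[1, 3, -4, 0, 1], [1, 6, -8, 0, 2], [1, 9.5, -12, 0, 3], [1, 13, -16, 0, 4], [1, 16, -20, 0, 4.5], [1, 19, -24, 0, 4.5], [1, 22, -28, 0, 4.5], [1, 25.2, -32.1, 0.5, 4.5]]

```text
t: 12.45
tool_pos: [0.6262, 0.0288, 0.2462]
tcp_rot: [0.0, 0.997, 0.075, 0.001]
ft_force: [0.6, -1.3, 0.5]
opening: 0.0921
```

Call:
play_rows:
  motion:
    - [[1, 0, 0, 1, 0], [1, 0, 0, 2, 0], [1, 0, 0, 3, 0], [1, 0, 0, 4, 0], [1, 0, 0, 5, 0], [1, 0, 0, 6, 0], [1, 0, 0, 7, 0], [1, 0, 0, 7, 0]]

```text
t: 13.25
tool_pos: [0.6246, 0.0264, 0.1737]
tcp_rot: [0.0, 0.997, 0.075, -0.001]
ft_force: [-0.5, 0.6, -0.1]
opening: 0.0917
```

```bash
python3 - <<'E'
from h import *
go((.63,.035,.112))
c=snap('scene','s6');print(proj(c,(.63,.035,.141)))
cv2.imwrite('pics/z6.png',cv2.resize(cv2.imread('pics/s6.png')[170:290,240:360],(560,560),interpolation=cv2.INTER_CUBIC))
E
```

```text
t 13.25 p [0.6246 0.0264 0.1737] q [ 0.11  0.51 -0.35  1.61  0.19  1.06 -1.72] f [-0.5  0.6 -0.1] op 0.0917 yaw 8.59 zax [-0.003 -0.    -1.   ]
(0.63, 0.035, 0.112) -> cm [ 0.68 -0.77  6.17]
[297.57445027 223.21207562]
```

View pics/z6.png

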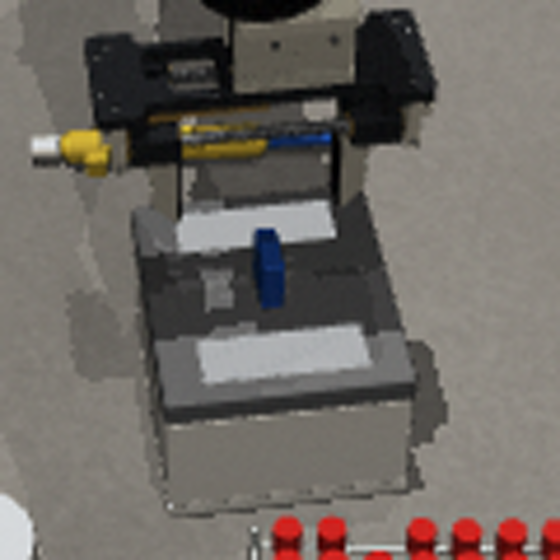

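Call:
play_rows:
  motion:
    - [[1, 0.4, -0.5, 0.5, 0], [1, 0.6, -0.8, 1.5, 0], [1, 0.6, -0.8, 2.5, 0], [1, 0.6, -0.8, 3.5, 0], [1, 0.6, -0.8, 4.5, 0], [1, 0.6, -0.8, 5.5, 0], [1, 0.6, -0.8, 6, 0], [1, 0.6, -0.8, 6, 0]]

```text
t: 14.1
tool_pos: [0.6297, 0.0354, 0.1144]
tcp_rot: [0.0, 0.997, 0.075, -0.001]
ft_force: [0.3, 0.9, 0.5]
opening: 0.0919
```

```bash
python3 -c "
from h import *
go((.63,.035,.112))"
```

```text
t 14.1 p [0.6297 0.0354 0.1144] q [ 0.08  0.58 -0.34  1.66  0.22  0.94 -1.76] f [0.3 0.9 0.5] op 0.0919 yaw 8.6 zax [-0.002 -0.    -1.   ]
(0.63, 0.035, 0.112) -> cm [0.02 0.04 0.24]
```

Call:
play_rows:
  motion:
    - [[0.5, 0, 0, 0.2, 0], [0.3, 0, 0, 0.2, 0], [0, 0, 0, 0.2, 0], [0, 0, 0, 0.2, 0], [0, 0, 0, 0.2, 0], [0, 0, 0, 0.2, 0], [0, 0, 0, 0.2, 0], [0, 0, 0, 0.2, 0]]

```text
t: 14.9
tool_pos: [0.6303, 0.0356, 0.1135]
tcp_rot: [0.0, 0.997, 0.075, -0.0]
ft_force: [0.1, -0.1, -0.2]
opening: 0.0326
```

Call:
play_rows:
  motion:
    - [[0, 0, 0, 0, 0], [0, 0, 0, 0, 0], [0, 0, 0, 0, 0], [0, 0, 0, 0, 0], [0, 0, 0, 0, 0], [0, 0, 0, 0, 0], [0, 0, 0, 0, 0], [0, 0, 0, 0, 0]]

```text
t: 15.7
tool_pos: [0.6303, 0.0355, 0.1134]
tcp_rot: [0.0, 0.997, 0.075, -0.0]
ft_force: [-0.3, -1.0, -0.3]
opening: 0.0137
```

```bash
python3 -c "
from h import *
go()
print(robot.get_obs()['ft_torque'])"
```

```text
t 15.7 p [0.6303 0.0355 0.1134] q [ 0.08  0.58 -0.34  1.66  0.23  0.94 -1.76] f [-0.3 -1.  -0.3] op 0.0137 yaw 8.6 zax [-0. -0. -1.]
[-0.23721543 -0.02217576  0.18161261]
```

Call:
play_rows:
  motion:
    - [[0, 0, 0, -0.05, 0], [0, 0, 0, -0.1, 0], [0, 0, 0, -0.15, 0], [0, 0, 0, -0.2, 0], [0, 0, 0, -0.25, 0], [0, 0, 0, -0.3, 0], [0, 0, 0, -0.35, 0], [0, 0, 0, -0.4, 0]]

```text
t: 16.5
tool_pos: [0.6297, 0.0355, 0.1172]
tcp_rot: [0.0, 0.997, 0.075, -0.001]
ft_force: [0.3, -0.2, -11.1]
opening: 0.0139
```

Call:
play_rows:
  motion:
    - [[0, 0, 0, -0.05, 0], [0, 0, 0, -0.1, 0], [0, 0, 0, -0.15, 0], [0, 0, 0, -0.2, 0], [0, 0, 0, -0.25, 0], [0, 0, 0, -0.3, 0], [0, 0, 0, -0.35, 0], [0, 0, 0, -0.4, 0]]

```text
t: 17.3
tool_pos: [0.6303, 0.0355, 0.1216]
tcp_rot: [0.0, 0.997, 0.075, 0.0]
ft_force: [-0.3, -0.2, -3.0]
opening: 0.0137
```

Call:
play_rows:
  motion:
    - [[0, 0, 0, -0.05, 0], [0, 0, 0, -0.1, 0], [0, 0, 0, -0.15, 0], [0, 0, 0, -0.2, 0], [0, 0, 0, -0.25, 0], [0, 0, 0, -0.3, 0], [0, 0, 0, -0.35, 0], [0, 0, 0, -0.4, 0]]

```text
t: 18.1
tool_pos: [0.6303, 0.0356, 0.1254]
tcp_rot: [0.0, 0.997, 0.075, -0.0]
ft_force: [-0.4, 0.8, -2.8]
opening: 0.0136
```

```bash
python3 -c "
from h import *
go()
print(robot.get_obs()['ft_torque'])"
```

```text
t 18.1 p [0.6303 0.0356 0.1254] q [ 0.09  0.57 -0.34  1.65  0.22  0.96 -1.75] f [-0.4  0.8 -2.8] op 0.0136 yaw 8.6 zax [-0. -0. -1.]
[-0.03588469 -0.00194151 -0.02536163]
```

Call:
play_rows:
  motion:
    - [[0, 0, 0, -0.15, 0], [0, 0, 0, -0.3, 0], [0, 0, 0, -0.45, 0], [0, 0, 0, -0.6, 0], [0, 0, 0, -0.75, 0], [0, 0, 0, -0.9, 0], [0, 0, 0, -0.9, 0], [0, 0, 0, -0.9, 0]]

```text
t: 18.9
tool_pos: [0.6303, 0.0356, 0.1345]
tcp_rot: [0.0, 0.997, 0.075, 0.0]
ft_force: [-0.1, 0.2, -2.6]
opening: 0.0137
```

```bash
python3 - <<'E'
from h import *
go()
c=snap('scene','s7');b=np.radians(8.6)
for z in(.105,.125,.127):
    print(z,[((proj(c,(.63+x*np.cos(b)-y*np.sin(b),.035+x*np.sin(b)+y*np.cos(b),z))-[240,170]+.5)*4.667-.5).round(0).tolist() for x,y in((-.086,-.076),(-.086,.076),(.086,.076),(.086,-.076))])
cv2.imwrite('pics/z7.png',cv2.resize(cv2.imread('pics/s7.png')[170:290,240:360],(560,560),interpolation=cv2.INTER_CUBIC))
E
```

```text
t 18.9 p [0.6303 0.0356 0.1345] q [ 0.09  0.56 -0.34  1.64  0.22  0.98 -1.75] f [-0.1  0.2 -2.6] op 0.0137 yaw 8.61 zax [ 0. -0. -1.]
0.105 [[132.0, 208.0], [365.0, 186.0], [419.0, 383.0], [164.0, 409.0]]
0.125 [[132.0, 185.0], [366.0, 163.0], [422.0, 360.0], [163.0, 387.0]]
0.127 [[131.0, 183.0], [366.0, 161.0], [422.0, 358.0], [163.0, 384.0]]
```

View pics/z7.png

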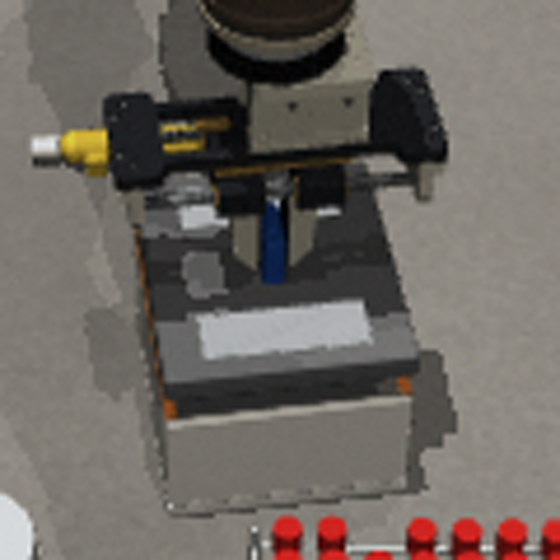

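The hood has lifted free. Its far corners at (418,358) and (165,383) match a height of about 21 mm, with the gap visible underneath. The load is steady at about 2.6 N, so I'll hand in.

```bash
python3 -c "
from h import *
go();print(robot.finish_job())"
```

```text
t 18.95 p [0.6302 0.0356 0.1344] q [ 0.09  0.56 -0.34  1.64  0.22  0.98 -1.75] f [-0.5 -0.  -2.9] op 0.0137 yaw 8.6 zax [-0. -0. -1.]
the job is handed in; nothing more can be done
None
```

I put the label roll on the smallest stand's spindle, lowered it until it touched the disc and let go. Only then did I pull the hood out of its seal, and I handed in at about 19 s of the 64 s allowed while still holding it.

- **Roll:** it touched the disc with about 3 N at the expected height. A picture after release showed it standing on the disc with the spindle tip through its core.
- **Hood pull:** I lifted about 5 mm/s through the seal. The force was 11 N partway through and then fell to the hood's weight of about 3 N, so it did not jump.
- **Final hold:** the last picture puts the two far hood corners at about 21 mm above the seat, which agrees with the arm's travel. The tool axis is vertical and the grip is steady at 13.7 mm. I could not see the near corners because the gripper hid them, so "level all round" there rests on the far corners and the rigid grip.
- **Other things on the bench:** the arm recorded no contact with any of them. I did not take a separate picture to confirm each one was still in place.

No check failed or disagreed by more than about 3 mm. The roll sat about 2 to 3 mm off the tool centre when gripped, and I corrected that before lowering it.

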